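# Fetch the red thread from the sliding-door case

### The arm

A 6-joint arm with a two-finger parallel gripper is mounted at the origin on a cart in front of the work surface, level with it; the furniture and walls round the work are solid. World frame = base frame: x ahead of the robot, y to its left, z up, the work surface at z = 0. Lengths are in m, angles in rad, forces in N, time in s.
With the tool pointing down it reaches from about 0.225 to 0.875 m from the base axis. Payload 3.4 kg.
Tool frame: the origin (TCP) lies at the very end of the fingers, on their centre line; the grasp point (between the pads) lies 19 mm behind it (manip.pinch_z is the distance from the TCP to the grasp point, in m); z points along the fingers, y is the line along which they close (so a half turn about z gives the same grasp; the last joint's range is limited). The gripper opens to 85 mm and grips with 20 to 120 N. Pads are 22 mm wide; open, the fingers measure 114 mm over their backs; the gripper's body (76 mm by 85 mm) begins 54 mm behind the grasp point. The pads swing forward as they close: fully open they stand 13 mm farther back than shut.
Start: joints at [-1.375, 0.276, 1.505, -0, 1.361, -0.121], TCP at [0.179, -0.546, 0.231] pointing down, gripper open.
Joint ranges: [-2.89, 2.89], [-0.75, 2.08], [0.22, 2.7], [-1.18, 4.32], [0.11, 2.71], [-2.7, 2.7]. Speed limits (rad/s): [2.57, 2.57, 3.14, 3.14, 3.14, 3.14].

### API

Orientations are given as a unit quaternion [w, x, y, z].
In Python, from rig import manip gives the robot as it stands. The module is installed in compiled form; this text tells all that it offers.
- The arm moves only by the shell command python3 -m jog 'ROWS' [FORCE]. ROWS is JSON, a list of rows, each an object of numbers: "dx", "dy", "dz": the shift along the tool's x, y, z each as a share of 25 cm, from -1 to 1; "ax", "ay", "az": the turn, a rotation vector about the tool's x, y, z each as a share of 90 degrees, from -1 to 1; "grip": the opening, from -1 (shut) to 1 (fully open), so that 0 is half open. A call has 1 to 5 rows; each row is the pose to reach, as a shift and turn from the pose commanded when the call began, along the tool's axes at that moment; what a row does not reach only later rows make up. A row lasts 1/12 s, in which the tool goes at most 41.7 mm and 7.16 degrees, less where a joint would pass 70% of its speed; a pose out of reach is approached as far as the arm can. A call with a number of a shift or a turn outside -1 to 1 is refused whole. A call with a gripper value outside its range is refused whole. The fingers move at their own pace and stop on an object; FORCE is the grip in N (left out, the last holds). Time passes only in rows, so rows that repeat a pose let the fingers close. It gives the time, the measured TCP pose, the force, the opening and the grip force at its end, in the units of the state.
- manip.get_state(): the state, without advancing time (a new reading comes with each control period).
- manip.get_image(name): name is "scene" or "side" or "wrist"; returns a dict with "img" (420x560x3 uint8, red, green, blue), "mtx" (3x3 intrinsics, pixels), "world_to_cam" (4x4, takes a point from world to camera coordinates); the wrist camera has in their place "T_tool_cam" (4x4, takes a point from camera to tool coordinates, whose origin is the TCP and whose axes are the flange's). Camera axes: x right, y down, z forward; pixel columns grow to the right and rows downward; lengths in m; the calibration is good to about 2 mm. A picture is of the moment at which its call begins: read the wrist's pose just before it. There is no depth.
- manip.sign_off(): hands the job in; it is judged then, once.
The state is a dict: "clock": time; "qpos": joint angles; "qd": joint speeds; "effort": joint torques, N m; "position": TCP position; "ee_rot": TCP orientation; "contact_force": force on the tool from outside, world axes, zero at the start; "moment": the same for the moment, N m; "width": finger opening in m; "gripper_force": force on a finger pad.
Only numpy, scipy, OpenCV 4.12 (cv2) and the standard library are available. Lean on these libraries where they do the work, as an engineer would, in place of code of your own. Each camera call takes 0.05 s, during which the arm holds its last target. There are 200 camera calls.

### The job

The red thread is wanted for a mending job: slide the clear door that covers the red spool fully aside past the other door, take the spool out of the case and stand it upright in the empty half of the wooden mending tray. Leave the blue spool, the white spool, the timer and the dosing cup where they stand.

Things in the scene. Friction and masses are not known exactly. Their poses are not given: they have to be found in the camera images.
- case: grey thread case fixed to the table, 190 x 416 x 167 mm (x, y, z); origin at table level, footprint x -100..+90 mm; x to its back, y to its left, z up. Front slopes up and back at 30 deg, closed by a left and a right clear sliding door. Level floor inside is 62 mm above the table; a 25 mm high divider at y=0 parts two compartments: red spool in one, blue in the other, near x=+30, y=+-128 mm
- case_sill (a point): middle of the lower edge of the sill above the doors' opening. From here a flat deck roofs the case to its back, close behind the spools, so a tool must enter about square to the slope, leaning some 30 deg. x up the slope, y as the case, z out of the slope; z=0 is the inner door's underside; faces of inner door, outer door and track lips lie at z=5, 14, 15 mm. The opening reaches 140 mm down-slope
- right_door (a joint): travel (m) of the clear door on the case's right (-y), inner (lower) track: 0 shut, 0.145 fully open, slid to the case's left, behind the left door. 5 mm panel with aluminium frame, 152 mm up the slope x 210 mm wide. Starts up to 30 mm ajar. Friction 1.5 N plus light drag, no catch; stays where left. Open, it leaves a gap 145 mm wide beside the side wall
- left_door (a joint): travel (m) of the clear door on the case's left (+y), outer (upper) track: 0 shut, 0.145 fully open, slid to the case's right, in front of the right door. 5 mm panel with aluminium frame, 152 mm up the slope x 210 mm wide. Starts up to 30 mm ajar. Friction 1.5 N plus light drag, no catch; stays where left. Open, it leaves a gap 145 mm wide beside the side wall
- right_door_pull (a point): point in the black blade pull of the right door, 12 mm below the blade's free end. Blade 12 mm thick (along y), 46 mm long up the slope, standing 45 mm out of the door, 30 mm from the case's side wall when shut; moves with the door. x up the slope, y as the case, z square out of the slope, up and toward the robot
- left_door_pull (a point): point in the black blade pull of the left door, 12 mm below the blade's free end. Blade 12 mm thick (along y), 46 mm long up the slope, standing 36 mm out of the door, 30 mm from the case's side wall when shut; moves with the door. x up the slope, y as the case, z square out of the slope, up and toward the robot
- red_spool: spool of red thread with white ends, 29 mm diameter, 42 mm tall, about 30 g, standing upright in one of the case's compartments (either side; its position tells which); origin at the centre of its underside, z along its axis
- blue_spool: spool of dark blue thread with white ends, 29 mm diameter, 48 mm tall, standing in the other compartment; origin at the centre of its underside; stays there
- tray: light wooden mending tray fixed to the table to the left of the case, 190 (x) x 110 (y) x 18 mm, walls and floor 4 mm thick, parted by a 4 mm wall of the same height across x=0 into a near half and a far half; origin at the centre of its underside, x away from the robot
- tray_empty (a point): middle of the floor of the tray's empty near half (89 x 102 mm inside), 4 mm above the table; axes as the tray's
- white_spool: spool of white thread, 29 mm diameter, 42 mm tall, standing in the tray's far half; origin at the centre of its underside; stays there
- timer: wind-up timer, white base and blue ring, 66 mm diameter, 52 mm high, standing loose in front of the case; origin at the centre of its underside; bystander
- cup: translucent dosing cup, 57 mm diameter, 49 mm tall, standing loose just left of the tray; origin at the centre of its underside; bystander
Mind the look-alikes: they are no part of the job. Several things look just like the white_spool: the one meant starts farthest from the robot's base.

How it is judged:
By the outcome, as a careful person would: the job done as asked, in the order asked, and still so for the second after the job is handed in, with the robot touching nothing.
It also fails if it takes over 51 s, if anything falls off the work surface, if the arm or the gripper's body presses on something with over 40 N, if the wrist force passes 120 N, or if a joint passes its speed limit or range.

## Working session

There is one attempt and no reset: what is moved stays moved. The work goes in short steps, Python scripts to look and compute and a shell command to move; the robot and the scene stay as the last step left them, time stands still between calls to the robot, and variables do not carry over. Pictures are saved under pics/ and viewed, at most 12 in all, crops included, and the job is handed in when it is done.

```bash
mkdir -p pics
cat > h.py <<'E'
import numpy as np,cv2
from rig import manip
from scipy.spatial.transform import Rotation as R
def rot(q): return R.from_quat([q[1],q[2],q[3],q[0]]).as_matrix()
def shot(n,f=None):
    s=manip.get_state(); d=manip.get_image(n)
    if n=='wrist':
        T=np.eye(4);T[:3,:3]=rot(s['ee_rot']);T[:3,3]=s['position']; d['c2w']=T@np.array(d['T_tool_cam'])
    else: d['c2w']=np.linalg.inv(np.array(d['world_to_cam']))
    if f: cv2.imwrite('pics/'+f,d['img'][:,:,::-1])
    return d
def ray(d,u,v):
    r=d['c2w'][:3,:3]@np.linalg.inv(d['mtx'])@np.array([u,v,1.]); return d['c2w'][:3,3],r/np.linalg.norm(r)
def onz(d,u,v,z):
    o,r=ray(d,u,v); return o+r*(z-o[2])/r[2]
def tri(rs):
    A=np.zeros((3,3));b=np.zeros(3)
    for o,r in rs:
        P=np.eye(3)-np.outer(r,r);A+=P;b+=P@o
    p=np.linalg.solve(A,b); return p,[np.linalg.norm((np.eye(3)-np.outer(r,r))@(p-o)) for o,r in rs]
def proj(d,p):
    c=np.linalg.inv(d['c2w'])@np.append(p,1);q=np.array(d['mtx'])@c[:3];return q[:2]/q[2]
E
python3 - <<'E'
from h import *
for n in('scene','side'):
    d=shot(n,n+'0.png');print(n,d['c2w'].round(3).tolist(),np.array(d['mtx']).tolist())
s=manip.get_state();print(s['ee_rot'],s['position'],s['clock'],manip.pinch_z)
E
```

```text
scene [[0.644, -0.393, 0.657, -0.318], [-0.765, -0.329, 0.553, -0.609], [-0.001, -0.859, -0.512, 0.758], [0.0, 0.0, 0.0, 1.0]] [[380.5067959658513, 0.0, 278.65141867269756], [0.0, 380.5067959658513, 207.8585704627563], [0.0, 0.0, 1.0]]
side [[-0.94, -0.207, 0.273, 0.147], [-0.342, 0.554, -0.759, 1.124], [0.006, -0.807, -0.591, 0.941], [0.0, 0.0, 0.0, 1.0]] [[525.5846217771704, 0.0, 284.7404860374554], [0.0, 525.5846217771704, 214.26689300672098], [0.0, 0.0, 1.0]]
[-8.07358845e-04  9.87480316e-01  1.57740208e-01 -1.13840539e-05] [ 0.17905295 -0.54592241  0.23054791] 0.1 0.0187
```

View pics/scene0.png

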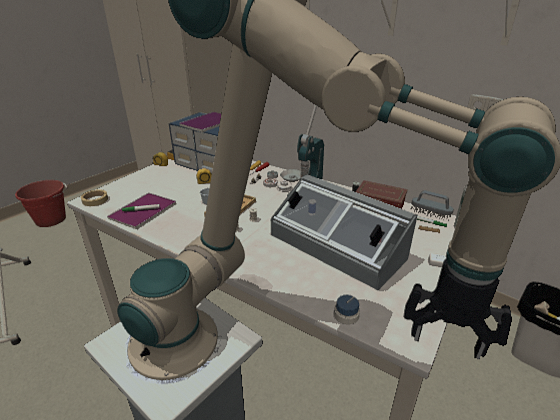

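View pics/side0.png

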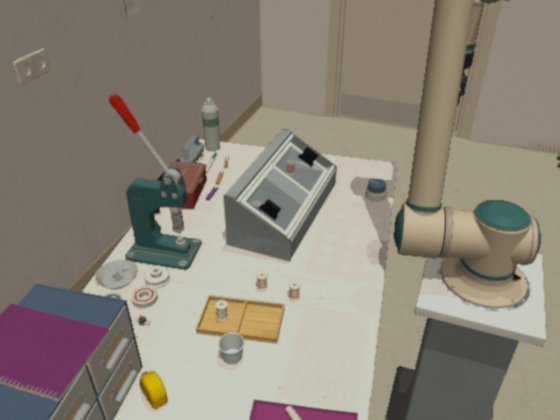

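The scene view shows the case at about (343,230) and the timer at (346,308). In the side view the red spool is at (291,166), under the door at the case's right (-y), with the blue one on the left. The tray is at (241,318). White spools in the side view are at (221,310), (262,281) and (294,290). The one at (221,310) stands in the tray's far half, farthest from the base, so it is the one meant and it stays.

Run:
```python
import cv2,numpy as np
a=cv2.imread('pics/scene0.png')[165:295,260:425];b=cv2.imread('pics/side0.png')[125:265,215:350]
a=cv2.resize(a,None,fx=3.0,fy=3.0,interpolation=cv2.INTER_CUBIC);b=cv2.resize(b,None,fx=2.2,fy=2.2*1,interpolation=cv2.INTER_CUBIC)
c=np.zeros((max(a.shape[0],b.shape[0]),a.shape[1]+b.shape[1],3),np.uint8);c[:a.shape[0],:a.shape[1]]=a;c[:b.shape[0],a.shape[1]:]=b
print(a.shape,b.shape,c.shape);cv2.imwrite('pics/crop0.png',c)
```

```text
(390, 495, 3) (308, 297, 3) (390, 792, 3)
```

View pics/crop0.png

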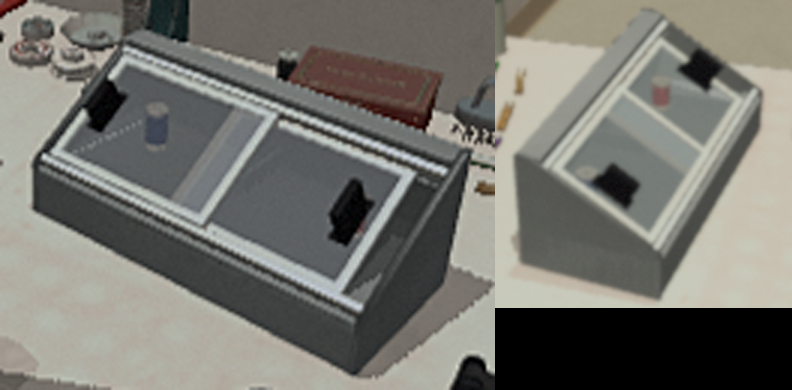

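The crop shows the right door about 25-30 mm ajar, with a dark strip by the right wall at crop (400,230). Its pull is at crop (350,210), the left pull at (103,103). In the side panel the red spool is at (660,92).

```bash
cat > m1.py <<'E'
from h import *
S=shot('scene');D=shot('side')
fl=onz(S,271,234.3,0);fr=onz(S,377.7,289.3,0);br=onz(S,408.3,252.3,0);fl2=onz(D,290,260.5,0);bl2=onz(D,227.3,244.1,0)
for n,p in dict(fl=fl,fr=fr,br=br,fl2=fl2,bl2=bl2).items(): print(n,p.round(3))
def blob(d,box,f):
    x0,y0,x1,y1=box;im=d['img'][y0:y1,x0:x1].astype(int);m=f(im).astype(np.uint8)
    n,l,st,c=cv2.connectedComponentsWithStats(m);i=1+np.argmax(st[1:,4]);return c[i]+[x0,y0],st[i]
blk=lambda im:im.max(2)<38
for nm,bs,bd in(('R',(362,215,390,250),(293,140,327,172)),('L',(283,185,304,212),(252,195,285,225))):
    a,sa=blob(S,bs,blk);b,sb=blob(D,bd,blk);print(nm,a,sa,b,sb,tri([ray(S,*a),ray(D,*b)]))
red=lambda im:(im[:,:,0]-im[:,:,1]>25)
c,s=blob(D,(280,150,305,180),red);print('red',c,s,onz(D,*c,.083))
blu=lambda im:(im[:,:,2]-im[:,:,0]>10)
c,s=blob(S,(300,192,322,218),blu);print('blue',c,s,onz(S,*c,.086))
tim=lambda im:(im[:,:,2]-im[:,:,0]>20)
a,s1=blob(S,(325,285,365,325),tim);b,s2=blob(D,(360,170,395,205),tim);print('timer',a,b,tri([ray(S,*a),ray(D,*b)]))
im=D['img'].astype(int);t=lambda im:(im[:,:,0]-im[:,:,2]>70)
x,y=190,290;sub=im[290:345,190:290];m=t(sub).astype(np.uint8)
pts=cv2.findNonZero(m).reshape(-1,2)+[190,290];h=cv2.minAreaRect(pts.astype(np.float32));
hull=cv2.convexHull(pts.astype(np.int32));q=cv2.approxPolyDP(hull,6,True).reshape(-1,2)
for u,v in q: print('tray',u,v,onz(D,u,v,.018).round(3))
E
python3 m1.py
```

```text
fl [0.5   0.115 0.   ]
fr [ 0.488 -0.3   -0.   ]
br [ 0.709 -0.294  0.   ]
fl2 [0.496 0.109 0.   ]
bl2 [0.684 0.104 0.   ]
R [375.88700565 235.61581921] [  8  10  14  22 177] [308.28205128 155.82051282] [  6   8  18  17 156] (array([ 0.55997276, -0.23989438,  0.12284092]), [np.float64(0.0013495644308472714), np.float64(0.0013495644308471808)])
L [294.18382353 199.48529412] [  5   6  14  18 136] [270.19444444 208.85555556] [  9   6  19  18 180] (array([0.56731823, 0.0684387 , 0.12689979]), [np.float64(5.0188660829768905e-05), np.float64(5.018866082966646e-05)])
red [290.10526316 168.23684211] [ 8 15  6  8 38] [ 0.61097301 -0.21425899  0.083     ]
blue [311.76923077 207.75384615] [ 8 11  8 10 65] [0.61798718 0.0301324  0.086     ]
timer [347.02955665 305.28571429] [377.125    186.328125] (array([ 0.34396377, -0.28175193,  0.0358306 ]), [np.float64(0.0007770967309271084), np.float64(0.0007770967309271633)])
tray 283 305 [0.451 0.286 0.018]
tray 275 341 [0.429 0.396 0.018]
tray 197 328 [0.611 0.423 0.018]
tray 210 296 [0.629 0.32  0.018]
```

```bash
cat >> h.py <<'E'
th=-0.025
Cx=np.array([np.cos(th),np.sin(th),0]);Cy=np.array([-np.sin(th),np.cos(th),0]);C0=np.array([.592,-.096,0])
def case(p): d=np.array(p)-C0;return np.array([d@Cx,d@Cy,d[2]])
def world(c): return C0+Cx*c[0]+Cy*c[1]+np.array([0,0,c[2]])
def ony(d,u,v,y):
    o,r=ray(d,u,v);return case(o+r*((y-(o-C0)@Cy)/(r@Cy)))
E
python3 - <<'E'
from h import *
D=shot('side');S=shot('scene')
for u,v in [(515,155),(545,162),(655,250),(660,298),(522,262)]:
    u,v=(u-495)/2.2+215,v/2.2+125;print('side',u,v,(ony(D,u,v,.208)*1000).round())
for u,v in [(468,152),(357,318),(353,373),(445,262)]:
    u,v=u/3+260,v/3+165;print('scene',u,v,(ony(S,u,v,-.208)*1000).round())
for c in [(.09,-.208,.167),(.09,.208,.167),(.03,.208,.167),(-.1,.208,0),(-.1,-.208,0)]:
    p=world(c);a=proj(S,p);b=proj(D,p);print(c,(a-[260,165])*3,(b-[215,125])*2.2+[495,0])
for p in [[.56,-.24,.123],[.567,.068,.127],[.611,-.214,.083],[.618,.030,.086]]: print((case(p)*1000).round())
E
```

```text
side 224.0909090909091 195.45454545454544 [ 83. 208. 170.]
side 237.72727272727272 198.63636363636363 [ 43. 208. 170.]
side 287.72727272727275 238.63636363636363 [-96. 208.  79.]
side 290.0 260.45454545454544 [-104.  208.    6.]
side 227.27272727272728 244.09090909090907 [ 84. 208.   5.]
scene 416.0 215.66666666666666 [  82. -208.  164.]
scene 379.0 271.0 [-115. -208.   79.]
scene 377.6666666666667 289.3333333333333 [-103. -208.    4.]
scene 408.33333333333337 252.33333333333331 [  85. -208.   28.]
(0.09, -0.208, 0.167) [471.86249421 146.50509384] [639.49017779   6.79399842]
(0.09, 0.208, 0.167) [138.01188828  25.14790978] [509.53425081 155.4972655 ]
(0.03, 0.208, 0.167) [106.07466659  42.04260878] [555.31968712 166.23402918]
(-0.1, 0.208, 0) [ 31.8856419  208.91720674] [657.19277232 300.74374733]
(-0.1, -0.208, 0) [353.84393954 374.41154624] [757.2101895  129.50002105]
[ -28. -145.  123.]
[-29. 163. 127.]
[  22. -117.   83.]
[ 23. 127.  86.]
```

```bash
cat >> h.py <<'E'
SILL=np.array([.039,0,.145]);sx=np.array([np.cos(np.pi/6),0,.5]);sz=np.array([-.5,0,np.cos(np.pi/6)])
def slope(x,y,z): return world(SILL+x*sx+z*sz+np.array([0,y,0]))
def toslope(p): c=case(p)-SILL;return np.array([c@sx,c[1],c@sz])
def need(p,lean):
    """tool-axis shift (share of 25cm) and turn (share of 90deg) to reach TCP p, leaning lean deg in the case frame"""
    s=manip.get_state();T=rot(s['ee_rot']);L=np.radians(lean)
    z=np.sin(L)*Cx-np.array([0,0,np.cos(L)]);y=-Cy;G=np.column_stack([np.cross(y,z),y,z])
    print('t',round(s['clock'],2),'d',(T.T@(p-s['position'])/.25).round(3),'a',(R.from_matrix(T.T@G).as_rotvec()/(np.pi/2)).round(3),'F',np.round(s['contact_force'],1),'w',round(s['width'],3),'slope',(toslope(s['position'])*1000).round(1))
E
python3 -c "
from h import *
need(slope(-.069,-.19,.08),30)"
```

```text
t 0.3 d [ 1.647 -0.562  0.205] a [-0.057  0.33   0.213] F [-0.9 -0.1  0.6] w 0.085 slope [-338.5 -460.4  294.7]
```

```bash
python3 -m jog '[{"dx":0.78,"dy":-0.27,"dz":0.0,"ax":-0.057,"ay":0.33,"az":0.213,"grip":-1},{"dx":0.78,"dy":-0.27,"dz":0.0,"ax":-0.057,"ay":0.33,"az":0.213,"grip":-1},{"dx":0.78,"dy":-0.27,"dz":0.0,"ax":-0.057,"ay":0.33,"az":0.213,"grip":-1},{"dx":0.78,"dy":-0.27,"dz":0.0,"ax":-0.057,"ay":0.33,"az":0.213,"grip":-1},{"dx":0.78,"dy":-0.27,"dz":0.0,"ax":-0.057,"ay":0.33,"az":0.213,"grip":-1}]'; python3 -c "
from h import *
need(slope(-.069,-.19,.08),30)"
```

```text
clock: 0.72
position: [0.3447, -0.4213, 0.2321]
ee_rot: [0.004, 0.965, -0.014, 0.261]
contact_force: [1.2, 0.8, -0.4]
width: 0.0255
gripper_force: 0.0
t 0.72 d [ 0.508 -0.569  0.539] a [ 0.002 -0.003 -0.003] F [ 1.2  0.8 -0.4] w 0.025 slope [-197.3 -331.3  214.5]
```

```bash
python3 -m jog '[{"dx":0.508,"dy":-0.57,"dz":0.54,"grip":-1},{"dx":0.508,"dy":-0.57,"dz":0.54,"grip":-1},{"dx":0.508,"dy":-0.57,"dz":0.54,"grip":-1},{"dx":0.508,"dy":-0.57,"dz":0.54,"grip":-1},{"dx":0.508,"dy":-0.57,"dz":0.54,"grip":-1}]'  >/dev/null; python3 -m jog '[{"dx":0.06,"dy":-0.06,"dz":0.06},{"dx":0.06,"dy":-0.06,"dz":0.06}]' ;python3 -c "
from h import *
need(slope(-.069,-.19,.08),30)
d=shot('wrist','w1.png')
for p in [(0,0,0),(-.14,0,0),(-.069,-.145,.05),(-.069,-.145,.005)]: print(p,proj(d,slope(*p)))"
```

```text
t 0.72 d [ 0.508 -0.569  0.539] a [ 0.002 -0.003 -0.003] F [ 1.2  0.8 -0.4] w 0.025 slope [-197.3 -331.3  214.5]
(0, 0, 0) [-80.61005616 -26.17270748]
(-0.14, 0, 0) [-36.76375135 128.665341  ]
(-0.069, -0.145, 0.05) [56.36193288 45.39638204]
(-0.069, -0.145, 0.005) [85.80373698 53.61104098]schema error: expected keys dx, dy, dz, ax, ay, az, grip
schema error: expected keys dx, dy, dz, ax, ay, az, grip
```

View pics/w1.png

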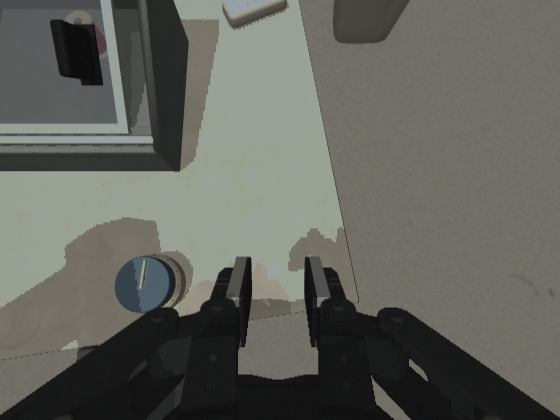

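The wrist view shows the right pull at (75,50), with the red spool behind it. This matches my projection of the blade at (56-86, 45-54). The rows need every key, so I repeat the move with all of them.

```bash
python3 -m jog '[{"dx":0.5,"dy":-0.57,"dz":0.54,"ax":0,"ay":0,"az":0,"grip":-1},{"dx":0.5,"dy":-0.57,"dz":0.54,"ax":0,"ay":0,"az":0,"grip":-1},{"dx":0.5,"dy":-0.57,"dz":0.54,"ax":0,"ay":0,"az":0,"grip":-1},{"dx":0.5,"dy":-0.57,"dz":0.54,"ax":0,"ay":0,"az":0,"grip":-1},{"dx":0.5,"dy":-0.57,"dz":0.54,"ax":0,"ay":0,"az":0,"grip":-1}]'  >/dev/null; python3 -m jog '[{"dx":0.04,"dy":-0.04,"dz":0.04,"ax":0,"ay":0,"az":0,"grip":-1},{"dx":0.04,"dy":-0.04,"dz":0.04,"ax":0,"ay":0,"az":0,"grip":-1}]' ;python3 -c "
from h import *
need(slope(-.069,-.19,.027),30)
d=shot('wrist','w2.png')
for p in [(0,0,0),(-.14,0,0),(-.069,-.145,.05),(-.069,-.145,.005)]: print(p,proj(d,slope(*p)))"
```

```text
clock: 1.35
position: [0.5194, -0.2846, 0.1777]
ee_rot: [0.001, 0.966, -0.01, 0.258]
contact_force: [-0.6, 0.3, 0.5]
width: -0.0003
gripper_force: 0.0
t 1.35 d [ 0.029 -0.     0.219] a [-0.003  0.001  0.002] F [-0.6  0.3  0.5] w -0.0 slope [ -76.2 -190.3   81.8]
(0, 0, 0) [-12.03486898 107.6598269 ]
(-0.14, 0, 0) [ 35.51953979 294.25643879]
(-0.069, -0.145, 0.05) [198.5827302  235.18806582]
(-0.069, -0.145, 0.005) [213.54352282 210.95572211]
```

View pics/w2.png

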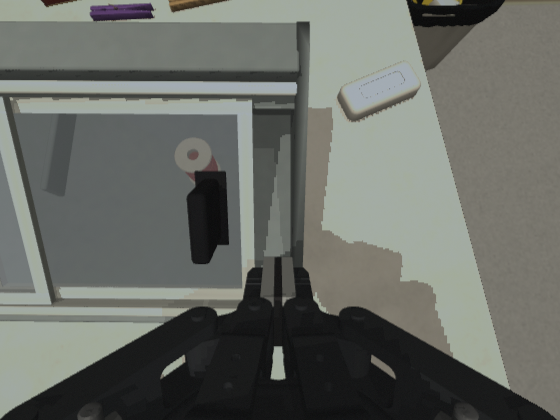

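The wrist view shows the blade's free end at (201,225) against a predicted (199,235). The red spool's top is at (193,154) and the closed fingers are just right of the door frame. Lower the fingers, then push the blade left.

```bash
python3 -m jog '[{"dx":0.03,"dy":0,"dz":0.1,"ax":0,"ay":0,"az":0,"grip":-1},{"dx":0.03,"dy":0,"dz":0.2,"ax":0,"ay":0,"az":0,"grip":-1},{"dx":0.03,"dy":0,"dz":0.22,"ax":0,"ay":0,"az":0,"grip":-1},{"dx":0.03,"dy":0,"dz":0.22,"ax":0,"ay":0,"az":0,"grip":-1}]'  ; python3 -m jog '[{"dx":0,"dy":-0.08,"dz":0,"ax":0,"ay":0,"az":0,"grip":-1},{"dx":0,"dy":-0.14,"dz":0,"ax":0,"ay":0,"az":0,"grip":-1},{"dx":0,"dy":-0.2,"dz":0,"ax":0,"ay":0,"az":0,"grip":-1},{"dx":0,"dy":-0.26,"dz":0,"ax":0,"ay":0,"az":0,"grip":-1},{"dx":0,"dy":-0.32,"dz":0,"ax":0,"ay":0,"az":0,"grip":-1}]' ;python3 -c "
from h import *
need(slope(-.069,-.05,.027),30)"
```

```text
clock: 1.73
position: [0.5509, -0.2896, 0.1335]
ee_rot: [0.002, 0.966, -0.013, 0.258]
contact_force: [0.4, -0.2, -0.7]
width: -0.0002
gripper_force: 0.0
clock: 2.15
position: [0.5534, -0.2099, 0.1363]
ee_rot: [0.005, 0.966, -0.013, 0.259]
contact_force: [0.5, -2.7, -1.3]
width: 0.0001
gripper_force: 1.1
t 2.15 d [ 0.    -0.259  0.01 ] a [ 0.002 -0.001 -0.   ] F [ 0.5 -2.7 -1.3] w 0.0 slope [ -69.1 -114.8   29.8]
```

Pushing the door at 2.7 N. I continue toward the stop.

```bash
python3 -m jog '[{"dx":0,"dy":-0.06,"dz":0,"ax":0,"ay":0,"az":0,"grip":-1},{"dx":0,"dy":-0.12,"dz":0,"ax":0,"ay":0,"az":0,"grip":-1},{"dx":0,"dy":-0.17,"dz":0,"ax":0,"ay":0,"az":0,"grip":-1},{"dx":0,"dy":-0.2,"dz":0,"ax":0,"ay":0,"az":0,"grip":-1},{"dx":0,"dy":-0.22,"dz":0,"ax":0,"ay":0,"az":0,"grip":-1}]' ;python3 -m jog '[{"dx":0,"dy":-0.01,"dz":0,"ax":0,"ay":0,"az":0,"grip":-1},{"dx":0,"dy":-0.02,"dz":0,"ax":0,"ay":0,"az":0,"grip":-1}]' |grep -E "pos|force"; python3 -c "
from h import *
need(slope(-.069,-.05,.027),30)
d=shot('side','s2.png');d=shot('scene','c2.png')"
```

```text
clock: 2.57
position: [0.5551, -0.1541, 0.1363]
ee_rot: [0.004, 0.966, -0.012, 0.26]
contact_force: [-0.7, -1.5, 0.4]
width: 0.0001
gripper_force: 0.9
position: [0.5556, -0.1497, 0.1358]
contact_force: [-1.0, -2.3, -0.0]
gripper_force: 0.8
t 2.73 d [-0.001 -0.019  0.008] a [ 0.001 -0.001 -0.   ] F [-1.  -2.3 -0. ] w 0.0 slope [-68.7 -54.6  29.1]
```

Still sliding freely, so push in small steps until it stops.

```bash
python3 -m jog '[{"dx":0,"dy":-0.01,"dz":0,"ax":0,"ay":0,"az":0,"grip":-1},{"dx":0,"dy":-0.02,"dz":0,"ax":0,"ay":0,"az":0,"grip":-1},{"dx":0,"dy":-0.03,"dz":0,"ax":0,"ay":0,"az":0,"grip":-1}]' |grep -E "pos|t_force";python3 -m jog '[{"dx":0,"dy":-0.01,"dz":0,"ax":0,"ay":0,"az":0,"grip":-1},{"dx":0,"dy":-0.02,"dz":0,"ax":0,"ay":0,"az":0,"grip":-1}]' |grep -E "pos|t_force";python3 -m jog '[{"dx":0,"dy":-0.01,"dz":0,"ax":0,"ay":0,"az":0,"grip":-1},{"dx":0,"dy":-0.01,"dz":0,"ax":0,"ay":0,"az":0,"grip":-1}]' |grep -E "pos|t_force"; python3 -c "
from h import *
need(slope(-.069,-.05,.027),30)"
```

```text
position: [0.5558, -0.1421, 0.1351]
contact_force: [-0.8, -1.9, 1.3]
position: [0.5562, -0.1395, 0.1353]
contact_force: [-7.4, -16.8, -0.6]
position: [0.5562, -0.1394, 0.1354]
contact_force: [-7.7, -18.7, -0.6]
t 3.42 d [-0.002  0.023  0.006] a [ 0.007 -0.002  0.002] F [ -7.7 -18.7  -0.6] w 0.0 slope [-68.6 -44.3  28.6]
```

```bash
python3 -m jog '[{"dx":0,"dy":0.05,"dz":-0.05,"ax":0,"ay":0,"az":0,"grip":-1},{"dx":0,"dy":0.05,"dz":-0.2,"ax":0,"ay":0,"az":0,"grip":-1},{"dx":0,"dy":0.25,"dz":-0.3,"ax":0,"ay":0.09,"az":0,"grip":0.4},{"dx":0,"dy":0.3,"dz":-0.3,"ax":0,"ay":0.09,"az":0,"grip":0.4},{"dx":0,"dy":0.3,"dz":-0.3,"ax":0,"ay":0.09,"az":0,"grip":0.4}]' |grep -E "pos|t_force"
cat >> h.py <<'E'
def tool(c,lean,back=0):
    L=np.radians(lean);z=np.sin(L)*Cx-np.array([0,0,np.cos(L)]);return world(c)+z*(.0187-back)
E
python3 -c "
from h import *
need(tool((.026,-.122,.092),38,.08),38)
d=shot('wrist','w3.png')
for x in (.02,.03):print(proj(d,world((x,-.122,.104))))"
```

```text
position: [0.5156, -0.2079, 0.2003]
contact_force: [0.3, -0.2, -0.1]
t 3.83 d [0.046 0.033 0.342] a [-0.    -0.002  0.   ] F [ 0.3 -0.2 -0.1] w 0.036 slope [ -69.9 -113.8  104.2]
[287.06116051 183.58460952]
[286.94320344 173.16744368]
```

View pics/w3.png

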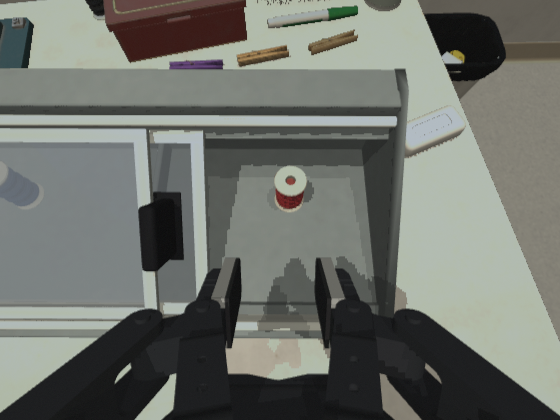

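The right door is fully open behind the left door. The red spool stands free, with its top centre at (290,181).

```bash
python3 -c "
from h import *
d=shot('wrist');im=d['img'].astype(int)
m=((im[:,:,0]-im[:,:,1])>60).astype(np.uint8);m[:, :240]=0;m[:,340:]=0;m[:160]=0;m[230:]=0
ys,xs=np.nonzero(m);print('red',xs.mean(),ys.mean())
p=onz(d,290.5,181,.104);c=case(p);print(p,c)
for q in [(0,0,0),(0,0,.015)]: print(q,proj(d,slope(0,-.12,q[2])))
g=(c[0],c[1],.094)
need(tool(g,38,.0),38);need(tool(g,38,.04),38)
"
```

```text
red 278.8125 197.578125
[ 0.61213896 -0.22765494  0.104     ] [ 0.0234237  -0.13111038  0.104     ]
(0, 0, 0) [277.79792009 139.49680245]
(0, 0, 0.015) [277.94404341 138.48896398]
t 3.93 d [0.041 0.053 0.649] a [ 0.003 -0.002 -0.003] F [ 0.2 -0.4 -0.5] w 0.051 slope [ -69.5 -117.1  104.3]
t 3.93 d [0.041 0.054 0.489] a [ 0.003 -0.002 -0.003] F [ 0.2 -0.4 -0.5] w 0.051 slope [ -69.5 -117.1  104.3]
```

The arm was still settling during that shot, so I re-measure now.

```bash
python3 -c "
from h import *
d=shot('wrist');im=d['img'].astype(int)
m=((im[:,:,0]-im[:,:,1])>60).astype(np.uint8);m[:, :240]=0;m[:,340:]=0;m[:160]=0;m[230:]=0
ys,xs=np.nonzero(m);print('red',xs.mean(),ys.min(),ys.max())
w=(im.min(2)>150);w[:, :250]=0;w[:,315:]=0;w[:160]=0;w[215:]=0
n,l,st,ce=cv2.connectedComponentsWithStats(w.astype(np.uint8))
i=1+np.argmax(st[1:,4]);x,y,ww,hh,a=st[i];print('top',st[i],ce[i])
u,v=x+ww/2-.5,y+hh/2-.5;c=case(onz(d,u,v,.104));print(c)
g=(c[0],c[1],.094)
need(tool(g,38,.0),38)
"
```

```text
red 281.07971014492756 180 207
top [270 167  32  28 628] [285.34235669 180.32643312]
[ 0.02324213 -0.12471751  0.104     ]
t 3.98 d [0.043 0.037 0.647] a [ 0.001 -0.001 -0.002] F [-0.7  1.3  0.1] w 0.058 slope [ -69.8 -115.2  103.7]
```

```bash
python3 -m jog '[{"dx":0.043,"dy":0.036,"dz":0.12,"ax":0,"ay":0,"az":0,"grip":0.4},{"dx":0.043,"dy":0.036,"dz":0.24,"ax":0,"ay":0,"az":0,"grip":0.4},{"dx":0.043,"dy":0.036,"dz":0.34,"ax":0,"ay":0,"az":0,"grip":0.4},{"dx":0.043,"dy":0.036,"dz":0.34,"ax":0,"ay":0,"az":0,"grip":0.4},{"dx":0.043,"dy":0.036,"dz":0.34,"ax":0,"ay":0,"az":0,"grip":0.4}]' |grep -E "pos|t_force"; python3 -c "
from h import *
d=shot('wrist','w4.png');im=d['img'].astype(int)
c=case(onz(d,285,181,.104))
m=((im[:,:,0]-im[:,:,1])>60).astype(np.uint8);m[:, :230]=0;m[:,345:]=0;m[:160]=0
ys,xs=np.nonzero(m);print('red',xs.min(),xs.max(),ys.min(),ys.max())
need(tool((.023,-.124,.094),38,.0),38)
print(proj(d,world((.023,-.124,.104))),proj(d,world((.023,-.124,.083))))
"
```

```text
position: [0.5771, -0.2163, 0.1378]
contact_force: [-0.0, 0.3, 1.0]
red 266 298 223 257
t 4.45 d [-0.001  0.012  0.303] a [-0.002 -0.     0.   ] F [ 0.3 -0.3  0.1] w 0.06 slope [ -47.1 -121.3   20.3]
[283.08054772 226.2764356 ] [282.72665761 235.4928421 ]
```

View pics/w4.png

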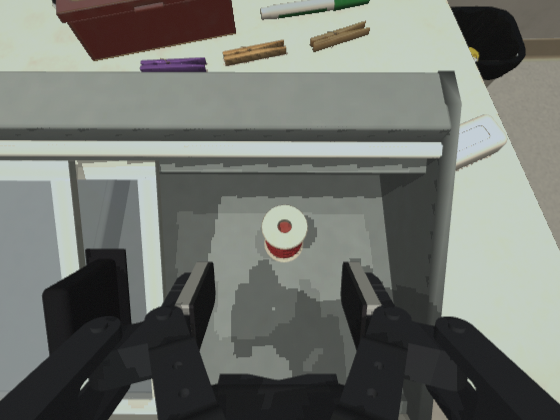

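The spool's top is at (285,227) against a predicted (283,226), centred between the fingers with clear room on both sides. Go in.

```bash
python3 -m jog '[{"dx":0,"dy":0.014,"dz":0.08,"ax":0,"ay":0,"az":0,"grip":0.4},{"dx":0,"dy":0.014,"dz":0.16,"ax":0,"ay":0,"az":0,"grip":0.4},{"dx":0,"dy":0.014,"dz":0.22,"ax":0,"ay":0,"az":0,"grip":0.4},{"dx":0,"dy":0.014,"dz":0.25,"ax":0,"ay":0,"az":0,"grip":0.4},{"dx":0,"dy":0.014,"dz":0.25,"ax":0,"ay":0,"az":0,"grip":0.4}]' |grep -E "pos|t_force"; python3 -c "
from h import *
need(tool((.023,-.124,.094),38,.0),38)"
```

```text
position: [0.6158, -0.2227, 0.0907]
contact_force: [0.6, -0.8, -0.3]
t 4.87 d [-0.004 -0.008  0.055] a [-0.    -0.001 -0.   ] F [ 0.6 -0.8 -0.3] w 0.059 slope [ -37.6 -126.1  -41. ]
```

```bash
python3 -m jog '[{"dx":0,"dy":-0.004,"dz":0.03,"ax":0,"ay":0,"az":0,"grip":0.4},{"dx":0,"dy":-0.004,"dz":0.05,"ax":0,"ay":0,"az":0,"grip":0.4},{"dx":0,"dy":-0.004,"dz":0.05,"ax":0,"ay":0,"az":0,"grip":0.4}]' |grep -E "pos|t_force"; python3 -c "
from h import *
need(tool((.023,-.124,.094),38,.0),38)"; python3 -m jog '[{"dx":0,"dy":0,"dz":0,"ax":0,"ay":0,"az":0,"grip":-1},{"dx":0,"dy":0,"dz":0,"ax":0,"ay":0,"az":0,"grip":-1},{"dx":0,"dy":0,"dz":0,"ax":0,"ay":0,"az":0,"grip":-1},{"dx":0,"dy":0,"dz":0,"ax":0,"ay":0,"az":0,"grip":-1},{"dx":0,"dy":0,"dz":0,"ax":0,"ay":0,"az":0,"grip":-1}]' 30;python3 -m jog '[{"dx":0,"dy":0,"dz":0,"ax":0,"ay":0,"az":0,"grip":-1},{"dx":0,"dy":0,"dz":0,"ax":0,"ay":0,"az":0,"grip":-1},{"dx":0,"dy":0,"dz":0,"ax":0,"ay":0,"az":0,"grip":-1}]' 30
```

```text
position: [0.6234, -0.2224, 0.0815]
contact_force: [-0.1, -0.2, -0.4]
t 5.12 d [-0.005 -0.006  0.007] a [ 0.    -0.002 -0.   ] F [-0.1 -0.2 -0.4] w 0.06 slope [ -35.6 -125.6  -52.8]
clock: 5.53
position: [0.6234, -0.2227, 0.0816]
ee_rot: [0.004, 0.945, -0.012, 0.327]
contact_force: [-3.2, -0.1, 5.9]
width: 0.0281
gripper_force: 29.9
clock: 5.78
position: [0.6234, -0.2228, 0.0816]
ee_rot: [0.004, 0.945, -0.012, 0.327]
contact_force: [-4.5, -0.2, 5.1]
width: 0.0283
gripper_force: 30.0
```

Gripped: 28.3 mm opening, 30 N. Withdraw along the tool axis.

```bash
python3 -m jog '[{"dx":0,"dy":0,"dz":-0.05,"ax":0,"ay":0,"az":0,"grip":-1},{"dx":0,"dy":0,"dz":-0.15,"ax":0,"ay":0,"az":0,"grip":-1},{"dx":0,"dy":0,"dz":-0.27,"ax":0,"ay":0,"az":0,"grip":-1},{"dx":0,"dy":0,"dz":-0.4,"ax":0,"ay":0,"az":0,"grip":-1},{"dx":0,"dy":0,"dz":-0.53,"ax":0,"ay":0,"az":0,"grip":-1}]' |grep -vE "clock|rot";  python3 -m jog '[{"dx":0,"dy":0,"dz":-0.12,"ax":0,"ay":0,"az":0,"grip":-1},{"dx":0,"dy":0,"dz":-0.25,"ax":0,"ay":0,"az":0,"grip":-1},{"dx":0,"dy":0,"dz":-0.25,"ax":0,"ay":0,"az":0,"grip":-1},{"dx":0,"dy":0,"dz":-0.25,"ax":0,"ay":0,"az":0,"grip":-1}]' |grep -vE "clock|rot"; python3 -c "
from h import *
d=shot('wrist','w5.png')
D=shot('side','s5.png');im=D['img'].astype(int);x0,y0=150,260
cr=D['img'][150:390,180:380,::-1]
a=cv2.resize(cr,None,fx=2,fy=2,interpolation=cv2.INTER_CUBIC);b=cv2.resize(d['img'][:,:,::-1],(400,300))
c=np.zeros((480,800,3),np.uint8);c[:,:400]=a;c[:300,400:]=b;cv2.imwrite('pics/c5.png',c)
need(world((0,0,0)),38)"
```

```text
position: [0.5402, -0.22, 0.185]
contact_force: [0.6, -1.1, 0.7]
width: 0.0281
gripper_force: 29.7
position: [0.5027, -0.2202, 0.2359]
contact_force: [0.2, 0.3, -0.6]
width: 0.0279
gripper_force: 29.6
t 6.63 d [-0.304 -0.501  0.948] a [-0.    -0.    -0.001] F [ 1.4  0.3 -0.3] w 0.028 slope [ -64.2 -125.4  139.1]
```

View pics/c5.png

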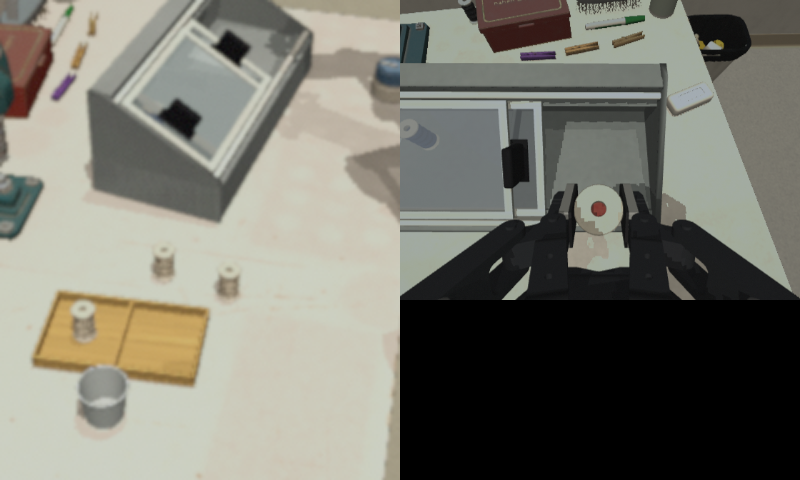

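The spool is firmly held and upright. The tray's near half is empty, with its rim corners at crop (58,292), (209,308), (193,376) and (35,360). Two more white spools stand at crop (163,262) and (229,282), and neither is in the way at carrying height.

```bash
cat > m2.py <<'E'
from h import *
D=shot('side')
P=[onz(D,180+u/2,150+v/2,.018) for u,v in [(58,292),(209,308),(193,376),(35,360)]]
for p in P: print(p.round(3))
c=sum(P)/4;ax=(P[0]-P[1]+P[3]-P[2]);ax/=np.linalg.norm(ax);t=c-ax*.0493;print(c,ax,t)
for u,v in[(163,262),(229,282),(83,322)]: print('sp',onz(D,180+u/2,150+v/2,.02).round(3))
t[2]=.0395;zt=np.sin(np.radians(38))*Cx-np.array([0,0,np.cos(np.radians(38))])
need(t+zt*.0187+[0,0,.12],38);need(t+zt*.0187,38)
E
python3 m2.py
```

```text
[0.631 0.321 0.018]
[0.448 0.282 0.018]
[0.429 0.387 0.018]
[0.607 0.427 0.018]
[0.52883711 0.35427969 0.018     ] [0.97638557 0.21603522 0.        ] [0.4807013  0.34362916 0.018     ]
sp [0.53  0.229 0.02 ]
sp [0.44  0.234 0.02 ]
sp [0.58  0.357 0.02 ]
t 6.68 d [-0.297 -2.247  0.219] a [-0.001  0.    -0.001] F [ 0.5 -0.3 -0.2] w 0.028 slope [ -64.5 -125.2  138.6]
t 6.68 d [-0.593 -2.246  0.598] a [-0.001  0.    -0.001] F [ 0.5 -0.3 -0.2] w 0.028 slope [ -64.5 -125.2  138.6]
```

```bash
for i in 1 2; do python3 -m jog '[{"dx":0,"dy":-0.13,"dz":0,"ax":0,"ay":0,"az":0,"grip":-1},{"dx":0,"dy":-0.27,"dz":0,"ax":0,"ay":0,"az":0,"grip":-1},{"dx":0,"dy":-0.41,"dz":0,"ax":0,"ay":0,"az":0,"grip":-1},{"dx":0,"dy":-0.55,"dz":0,"ax":0,"ay":0,"az":0,"grip":-1},{"dx":0,"dy":-0.7,"dz":0,"ax":0,"ay":0,"az":0,"grip":-1}]' |grep -vE "clock|rot";done; python3 -m jog '[{"dx":-0.06,"dy":-0.15,"dz":0.04,"ax":0,"ay":0,"az":0,"grip":-1},{"dx":-0.13,"dy":-0.3,"dz":0.09,"ax":0,"ay":0,"az":0,"grip":-1},{"dx":-0.2,"dy":-0.45,"dz":0.14,"ax":0,"ay":0,"az":0,"grip":-1},{"dx":-0.26,"dy":-0.6,"dz":0.19,"ax":0,"ay":0,"az":0,"grip":-1},{"dx":-0.3,"dy":-0.7,"dz":0.22,"ax":0,"ay":0,"az":0,"grip":-1}]' |grep -vE "clock|rot"; python3 m2.py|tail -2
```

```text
position: [0.507, -0.0438, 0.2323]
contact_force: [0.4, -0.1, -0.3]
width: 0.0281
gripper_force: 29.7
position: [0.5099, 0.0908, 0.2308]
contact_force: [0.6, 0.0, -0.2]
width: 0.0279
gripper_force: 29.7
position: [0.4944, 0.2188, 0.1661]
contact_force: [0.7, -0.1, -0.6]
width: 0.0282
gripper_force: 29.7
t 7.98 d [-0.05  -0.471  0.055] a [-0.007  0.01   0.017] F [ 0.7  5.5 -2.1] w 0.028 slope [-115.6  319.2   88.8]
t 7.98 d [-0.34  -0.474  0.438] a [-0.007  0.01   0.017] F [ 0.7  5.5 -2.1] w 0.028 slope [-115.6  319.2   88.8]
```

```bash
python3 -m jog '[{"dx":-0.04,"dy":-0.12,"dz":0.02,"ax":0,"ay":0,"az":0,"grip":-1},{"dx":-0.04,"dy":-0.24,"dz":0.04,"ax":0,"ay":0,"az":0,"grip":-1},{"dx":-0.04,"dy":-0.35,"dz":0.05,"ax":0,"ay":0,"az":0,"grip":-1},{"dx":-0.04,"dy":-0.45,"dz":0.05,"ax":0,"ay":0,"az":0.01,"grip":-1},{"dx":-0.04,"dy":-0.45,"dz":0.05,"ax":0,"ay":0.0,"az":0.01,"grip":-1}]' |grep -vE "clock|rot";python3 -m jog '[{"dx":0,"dy":0,"dz":0,"ax":0,"ay":0,"az":0,"grip":-1},{"dx":0,"dy":0,"dz":0,"ax":0,"ay":0,"az":0,"grip":-1}]' |grep -vE "rot"; python3 m2.py|tail -2; python3 -c "
from h import *
d=shot('wrist','w6.png')"
```

```text
position: [0.5133, 0.324, 0.1727]
contact_force: [1.4, 1.1, 0.4]
width: 0.0282
gripper_force: 29.9
clock: 8.57
position: [0.5104, 0.3176, 0.1709]
contact_force: [-0.1, 0.0, -1.1]
width: 0.028
gripper_force: 29.9
t 8.62 d [-0.121 -0.102  0.047] a [-0.016  0.04   0.004] F [ 0.7 -0.6 -0.3] w 0.028 slope [-100.3  411.    88.1]
t 8.62 d [-0.392 -0.094  0.443] a [-0.016  0.04   0.004] F [ 0.7 -0.6 -0.3] w 0.028 slope [-100.3  411.    88.1]
```

View pics/w6.png

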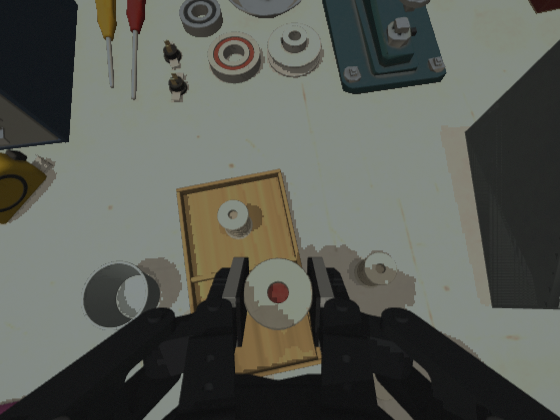

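The wrist view shows the near half under the spool, with its divider at row 277 and the tray's far corner at (282,172). The tool is being held back, probably by a joint limit, so I check the joints.

```bash
python3 -c "
from h import *
s=manip.get_state();print(np.round(s['qpos'],3))
d=shot('wrist')
P=[onz(d,u,v,.018) for u,v in [(282,171),(178,189),(317,357)]];print(np.round(P,3))"
```

```text
[ 0.639  0.182  1.977 -0.652  0.572  2.704]
[[0.632 0.314 0.018]
 [0.613 0.422 0.018]
 [0.453 0.285 0.018]]
```

```bash
cat > m3.py <<'E'
from h import *
import sys
h,yaw=float(sys.argv[1]),np.radians(float(sys.argv[2]))
s=manip.get_state();T=rot(s['ee_rot']);L=np.radians(38)
X=np.array([np.cos(yaw),np.sin(yaw),0]);y=-np.array([-X[1],X[0],0]);z=np.sin(L)*X-np.array([0,0,np.cos(L)])
G=np.column_stack([np.cross(y,z),y,z]);p=np.array([.484,.345,.0395+h])+z*.0187
print('d',(T.T@(p-s['position'])/.25).round(3),'a',(R.from_matrix(T.T@G).as_rotvec()/(np.pi/2)).round(3),'F',np.round(s['contact_force'],1),'w',round(s['width'],4),'q',np.round(s['qpos'],2),'tilt',np.degrees(np.arccos(np.clip((T[:,2]@G[:,2]),-1,1))).round(1),'t',s['clock'])
E
python3 m3.py .1 25
```

```text
d [-0.163 -0.128  0.12 ] a [ 0.157  0.036 -0.234] F [ 0.5  0.1 -0.2] w 0.0282 q [ 0.64  0.18  1.98 -0.65  0.57  2.7 ] tilt 14.4 t 8.7167
```

```bash
python3 -m jog '[{"dx":-0.05,"dy":-0.04,"dz":0.03,"ax":0.05,"ay":0.012,"az":-0.075,"grip":-1},{"dx":-0.1,"dy":-0.08,"dz":0.06,"ax":0.1,"ay":0.024,"az":-0.15,"grip":-1},{"dx":-0.16,"dy":-0.128,"dz":0.1,"ax":0.157,"ay":0.036,"az":-0.234,"grip":-1},{"dx":-0.163,"dy":-0.128,"dz":0.12,"ax":0.157,"ay":0.036,"az":-0.234,"grip":-1},{"dx":-0.163,"dy":-0.128,"dz":0.12,"ax":0.157,"ay":0.036,"az":-0.234,"grip":-1}]' |grep -E "pos|force"; python3 m3.py .1 25;python3 m3.py .02 25
```

```text
position: [0.4934, 0.3489, 0.1236]
contact_force: [-0.0, 0.3, -0.3]
gripper_force: 29.8
d [ 0.007 -0.002 -0.   ] a [-0.     0.001  0.001] F [-0.   0.3 -0.3] w 0.0278 q [ 0.54  0.2   2.16 -0.48  0.13  2.13] tilt 0.1 t 9.1333
d [-0.189 -0.002  0.252] a [-0.     0.001  0.001] F [-0.   0.3 -0.3] w 0.0278 q [ 0.54  0.2   2.16 -0.48  0.13  2.13] tilt 0.1 t 9.1333
```

Joint 5 is near its limit at this yaw. A middle yaw of about 14° leaves margin on both joints.

```bash
python3 m3.py .06 14; python3 -m jog '[{"dx":-0.02,"dy":0,"dz":0.04,"ax":-0.037,"ay":0,"az":0.048,"grip":-1},{"dx":-0.06,"dy":0,"dz":0.09,"ax":-0.075,"ay":0.004,"az":0.096,"grip":-1},{"dx":-0.08,"dy":0.012,"dz":0.124,"ax":-0.075,"ay":0.004,"az":0.096,"grip":-1},{"dx":-0.09,"dy":0.012,"dz":0.124,"ax":-0.075,"ay":0.004,"az":0.096,"grip":-1}]' |grep -E "pos|force"; python3 m3.py .06 14;python3 m3.py .0 14
```

```text
d [-0.092  0.007  0.125] a [-0.075  0.001  0.098] F [-0.   0.3 -0.3] w 0.0278 q [ 0.54  0.2   2.16 -0.48  0.13  2.13] tilt 6.8 t 9.1333
position: [0.5334, 0.2779, 0.102]
contact_force: [7.4, 3.4, 5.8]
gripper_force: 29.9
d [-0.048 -0.322  0.008] a [-0.008 -0.004  0.117] F [7.4 3.4 5.8] w 0.0281 q [ 0.42  0.24  2.2  -1.18  0.11  2.7 ] tilt 0.8 t 9.4667
d [-0.195 -0.347  0.196] a [-0.008 -0.004  0.117] F [7.4 3.4 5.8] w 0.0281 q [ 0.42  0.24  2.2  -1.18  0.11  2.7 ] tilt 0.8 t 9.4667
```

At this height the forearm lines up with the 38° lean, which is a wrist singularity. I rise to where it isn't aligned and swing the yaw past radial to about 80°, where joints 4 to 6 have room. Then I descend.

```bash
python3 m3.py .2 25; python3 -m jog '[{"dx":0.05,"dy":-0.02,"dz":-0.1,"ax":0,"ay":0,"az":0,"grip":-1},{"dx":0.1,"dy":-0.04,"dz":-0.2,"ax":0,"ay":0,"az":0,"grip":-1},{"dx":0.16,"dy":-0.06,"dz":-0.3,"ax":0,"ay":0,"az":0,"grip":-1},{"dx":0.2,"dy":-0.08,"dz":-0.36,"ax":0,"ay":0,"az":0,"grip":-1},{"dx":0.2,"dy":-0.08,"dz":-0.36,"ax":0,"ay":0,"az":0,"grip":-1}]' |grep -E "pos|force"; python3 m3.py .2 25
```

```text
d [ 0.296 -0.273 -0.432] a [0.067 0.002 0.021] F [7.4 3.4 5.8] w 0.0281 q [ 0.42  0.24  2.2  -1.18  0.11  2.7 ] tilt 6.0 t 9.4667
position: [0.5074, 0.3019, 0.206]
contact_force: [1.4, 0.4, 0.5]
gripper_force: 30.1
d [ 0.079 -0.189 -0.058] a [ 0.065 -0.002  0.02 ] F [1.4 0.4 0.5] w 0.0282 q [ 0.51  0.07  2.06 -0.41  0.38  1.98] tilt 5.9 t 9.8833
```

```bash
python3 -m jog '[{"dx":0.04,"dy":-0.09,"dz":-0.03,"ax":0.03,"ay":0,"az":0.01,"grip":-1},{"dx":0.08,"dy":-0.19,"dz":-0.06,"ax":0.065,"ay":0,"az":0.02,"grip":-1},{"dx":0.08,"dy":-0.19,"dz":-0.06,"ax":0.065,"ay":0,"az":0.02,"grip":-1},{"dx":0.08,"dy":-0.19,"dz":-0.06,"ax":0.065,"ay":0,"az":0.02,"grip":-1}]' |grep -E "pos|force"; python3 m3.py .2 25; python3 m3.py .2 52
```

```text
position: [0.4935, 0.3484, 0.2208]
contact_force: [-0.5, -1.4, -1.6]
gripper_force: 30.1
d [ 0.015 -0.004 -0.009] a [0.003 0.002 0.002] F [-0.5 -1.4 -1.6] w 0.0277 q [ 0.54  0.06  2.01 -0.17  0.41  1.81] tilt 0.3 t 10.2167
d [ 0.011 -0.025 -0.012] a [ 0.187  0.002 -0.235] F [-0.5 -1.4 -1.6] w 0.0277 q [ 0.54  0.06  2.01 -0.17  0.41  1.81] tilt 16.7 t 10.2167
```

Good. Swing to 52°, then on to 80°.

```bash
python3 -m jog '[{"dx":0,"dy":0,"dz":0,"ax":0.047,"ay":0,"az":-0.06,"grip":-1},{"dx":0,"dy":-0.01,"dz":0,"ax":0.094,"ay":0,"az":-0.118,"grip":-1},{"dx":0.01,"dy":-0.02,"dz":-0.01,"ax":0.14,"ay":0,"az":-0.177,"grip":-1},{"dx":0.01,"dy":-0.025,"dz":-0.01,"ax":0.187,"ay":0,"az":-0.235,"grip":-1},{"dx":0.01,"dy":-0.025,"dz":-0.01,"ax":0.187,"ay":0,"az":-0.235,"grip":-1}]' |grep -E "force"; python3 m3.py .2 80;  python3 -m jog '[{"dx":0,"dy":0,"dz":0,"ax":0.047,"ay":0,"az":-0.06,"grip":-1},{"dx":0,"dy":-0.01,"dz":0,"ax":0.094,"ay":0,"az":-0.118,"grip":-1},{"dx":0,"dy":-0.02,"dz":0,"ax":0.14,"ay":0,"az":-0.177,"grip":-1},{"dx":0,"dy":-0.025,"dz":0,"ax":0.19,"ay":0,"az":-0.24,"grip":-1},{"dx":0,"dy":-0.025,"dz":0,"ax":0.19,"ay":0,"az":-0.24,"grip":-1}]' |grep -E "force"; python3 m3.py .05 80
```

```text
contact_force: [-0.9, -0.8, -0.9]
gripper_force: 30.1
d [ 0.016 -0.023 -0.015] a [ 0.254  0.015 -0.332] F [-0.9 -0.8 -0.9] w 0.0281 q [0.38 0.06 2.   0.44 0.51 0.88] tilt 22.6 t 10.6333
contact_force: [0.3, -0.7, -0.3]
gripper_force: 30.0
d [-0.343  0.003  0.466] a [ 0.062  0.013 -0.095] F [ 0.3 -0.7 -0.3] w 0.0282 q [0.19 0.14 1.91 0.74 0.88 0.12] tilt 5.7 t 11.05
```

```bash
python3 -m jog '[{"dx":-0.07,"dy":0,"dz":0.1,"ax":0.03,"ay":0.006,"az":-0.045,"grip":-1},{"dx":-0.16,"dy":0,"dz":0.22,"ax":0.062,"ay":0.013,"az":-0.095,"grip":-1},{"dx":-0.25,"dy":0,"dz":0.34,"ax":0.062,"ay":0.013,"az":-0.095,"grip":-1},{"dx":-0.34,"dy":0.003,"dz":0.466,"ax":0.062,"ay":0.013,"az":-0.095,"grip":-1},{"dx":-0.34,"dy":0.003,"dz":0.466,"ax":0.062,"ay":0.013,"az":-0.095,"grip":-1}]' |grep -E "force"; python3 -m jog '[{"dx":0,"dy":0,"dz":0,"ax":0,"ay":0,"az":0,"grip":-1},{"dx":0,"dy":0,"dz":0,"ax":0,"ay":0,"az":0,"grip":-1}]' |grep -E "pos"; python3 m3.py .0 80; python3 -c "
from h import *
d=shot('wrist');D=shot('side')
a=cv2.resize(D['img'][230:380,150:350,::-1],None,fx=2,fy=2,interpolation=cv2.INTER_CUBIC);b=cv2.resize(d['img'][:,:,::-1],(400,300))
cv2.imwrite('pics/c7.png',np.hstack([a,b]))"
```

```text
contact_force: [-0.4, 0.5, -0.0]
gripper_force: 30.0
position: [0.4864, 0.3595, 0.0779]
d [-0.142  0.     0.159] a [ 0.002 -0.002 -0.   ] F [-0.   0.5  0.3] w 0.0282 q [ 0.15  0.38  2.05  1.01  0.76 -0.46] tilt 0.2 t 11.6333
```

View pics/c7.png

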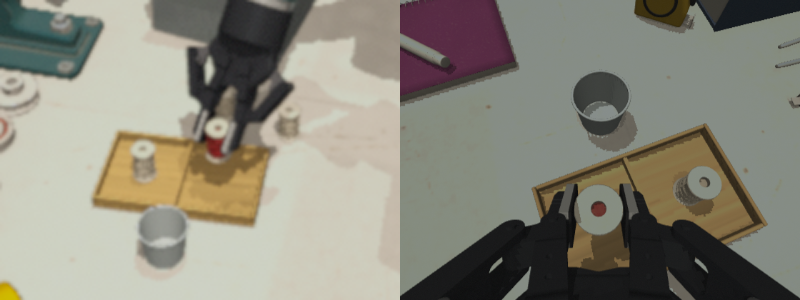

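The spool hangs upright over the near half, at (218,140) in the side crop, with the divider and walls clear. Lower it.

```bash
python3 -m jog '[{"dx":-0.04,"dy":0,"dz":0.045,"ax":0,"ay":0,"az":0,"grip":-1},{"dx":-0.08,"dy":0,"dz":0.09,"ax":0,"ay":0,"az":0,"grip":-1},{"dx":-0.115,"dy":0,"dz":0.13,"ax":0,"ay":0,"az":0,"grip":-1},{"dx":-0.135,"dy":0,"dz":0.152,"ax":0,"ay":0,"az":0,"grip":-1},{"dx":-0.135,"dy":0,"dz":0.152,"ax":0,"ay":0,"az":0,"grip":-1}]' |grep -E "pos|force"; python3 m3.py .0 80;  python3 -m jog '[{"dx":-0.005,"dy":0,"dz":0.006,"ax":0,"ay":0,"az":0,"grip":-1},{"dx":-0.007,"dy":0,"dz":0.009,"ax":0,"ay":0,"az":0,"grip":-1},{"dx":-0.007,"dy":0,"dz":0.009,"ax":0,"ay":0,"az":0,"grip":-1}]' |grep -E "pos|force"; python3 m3.py .0 80
```

```text
position: [0.4861, 0.3567, 0.0272]
contact_force: [0.4, 0.5, -0.8]
gripper_force: 30.0
d [-0.007 -0.     0.007] a [ 0.002 -0.002  0.001] F [ 0.4  0.5 -0.8] w 0.028 q [ 0.14  0.46  2.1   1.15  0.7  -0.64] tilt 0.3 t 12.15
position: [0.4864, 0.3569, 0.0247]
contact_force: [0.6, -0.1, -0.6]
gripper_force: 30.0
d [-0.002 -0.001 -0.002] a [ 0.002 -0.002  0.001] F [ 0.6 -0.1 -0.6] w 0.0281 q [ 0.14  0.47  2.1   1.16  0.69 -0.65] tilt 0.3 t 12.4
```

```bash
python3 -m jog '[{"dx":-0.0025,"dy":0,"dz":0.003,"ax":0,"ay":0,"az":0,"grip":-1},{"dx":-0.0025,"dy":0,"dz":0.003,"ax":0,"ay":0,"az":0,"grip":-1},{"dx":-0.0025,"dy":0,"dz":0.003,"ax":0,"ay":0,"az":0,"grip":-1}]' |grep -E "pos|t_force"; python3 -m jog '[{"dx":-0.0025,"dy":0,"dz":0.003,"ax":0,"ay":0,"az":0,"grip":-1},{"dx":-0.0025,"dy":0,"dz":0.003,"ax":0,"ay":0,"az":0,"grip":-1},{"dx":-0.0025,"dy":0,"dz":0.003,"ax":0,"ay":0,"az":0,"grip":-1}]' |grep -E "pos|t_force"
```

```text
position: [0.4863, 0.357, 0.0236]
contact_force: [-0.5, -1.4, 5.7]
position: [0.4864, 0.357, 0.0236]
contact_force: [-2.9, -5.0, 11.9]
```

Contact with the floor. Open, let it settle, then withdraw straight back along the fingers.

```bash
python3 -m jog '[{"dx":0,"dy":0,"dz":0,"ax":0,"ay":0,"az":0,"grip":-0.05},{"dx":0,"dy":0,"dz":0,"ax":0,"ay":0,"az":0,"grip":-0.05},{"dx":0,"dy":0,"dz":0,"ax":0,"ay":0,"az":0,"grip":-0.05},{"dx":0,"dy":0,"dz":0,"ax":0,"ay":0,"az":0,"grip":-0.05}]' ; python3 -m jog '[{"dx":0,"dy":0,"dz":-0.03,"ax":0,"ay":0,"az":0,"grip":-0.05},{"dx":0,"dy":0,"dz":-0.1,"ax":0,"ay":0,"az":0,"grip":-0.05},{"dx":0,"dy":0,"dz":-0.2,"ax":0,"ay":0,"az":0,"grip":-0.05},{"dx":0,"dy":0,"dz":-0.32,"ax":0,"ay":0,"az":0,"grip":-0.05},{"dx":0,"dy":0,"dz":-0.45,"ax":0,"ay":0,"az":0,"grip":-0.05}]';python3 -m jog '[{"dx":0,"dy":0,"dz":-0.1,"ax":0,"ay":0,"az":0,"grip":-0.05},{"dx":0,"dy":0,"dz":-0.2,"ax":0,"ay":0,"az":0,"grip":-0.05},{"dx":0,"dy":0,"dz":-0.2,"ax":0,"ay":0,"az":0,"grip":-0.05},{"dx":0,"dy":0,"dz":-0.2,"ax":0,"ay":0,"az":0,"grip":-0.05}]'|grep -E "pos|force"; python3 -c "
from h import *
d=shot('wrist');D=shot('side');S=shot('scene')
a=cv2.resize(D['img'][130:390,170:400,::-1],(531,600),interpolation=cv2.INTER_CUBIC);b=cv2.resize(d['img'][:,:,::-1],(267,200));e=cv2.resize(S['img'][160:330,240:430,::-1],(267,239))
c=np.zeros((600,798,3),np.uint8);c[:,:531]=a;c[:200,531:]=b;c[200:439,531:]=e
cv2.imwrite('pics/c8.png',c)"
```

```text
clock: 13.23
position: [0.4856, 0.3566, 0.0213]
ee_rot: [-0.209, 0.724, 0.607, 0.251]
contact_force: [0.2, 0.5, 0.1]
width: 0.0408
gripper_force: 0.0
clock: 13.65
position: [0.4722, 0.2874, 0.1101]
ee_rot: [-0.21, 0.724, 0.607, 0.25]
contact_force: [0.8, 0.4, -0.2]
width: 0.0404
gripper_force: 0.0
position: [0.4686, 0.257, 0.1501]
contact_force: [0.7, -0.4, -0.4]
gripper_force: 0.0
```

View pics/c8.png

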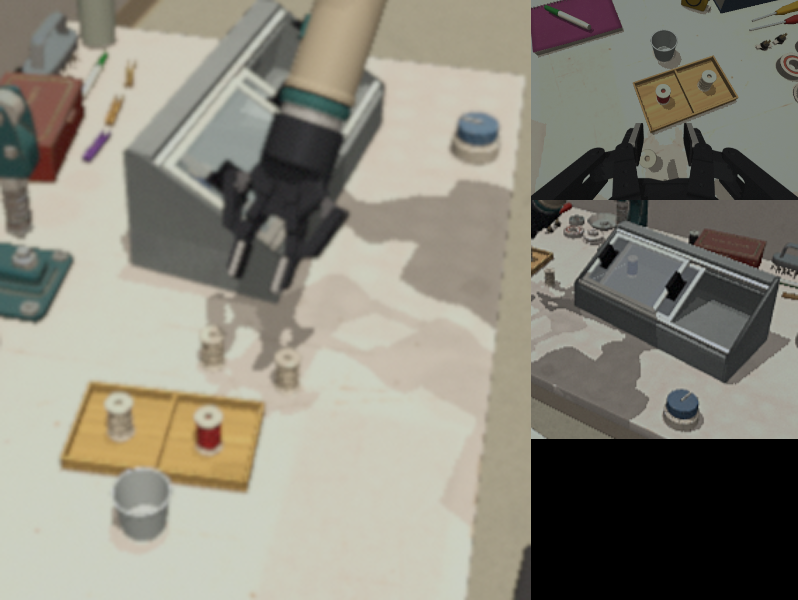

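The red spool stands upright in the tray's near half at (208,430). The white spool, cup, timer and blue spool have not moved, the right door is fully open, and the gripper is clear of everything. Hand in.

```bash
python3 -c "
from rig import manip
print(manip.sign_off())"
```

```text
the job is handed in; nothing more can be done
None
```

The job is handed in: I slid the right door fully open until it stopped and stood the red spool upright in the tray's empty near half; in the last pictures everything else is where it started.

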